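# Stand the fallen bottle in its stand and lock the plunger

## Robot

A 6-joint arm with a two-finger parallel gripper is mounted at the origin on a cart in front of the work surface, level with it; the furniture and walls round the work are solid. World frame = base frame: x ahead of the robot, y to its left, z up, the work surface at z = 0. Lengths are in m, angles in rad, forces in N, time in s.
With the tool pointing down it reaches from about 0.275 to 0.825 m from the base axis. Payload 5.2 kg.
Tool frame: the origin (TCP) lies between the finger pads; the fingertips stand 22 mm ahead of it and the grasp point (between the pads) lies 3 mm ahead of it; z points along the fingers, y is the line along which they close (so a half turn about z gives the same grasp; the last joint's range is limited). The gripper opens to 93 mm and grips with 3 to 60 N. Pads are 15 mm wide; open, the fingers measure 128 mm over their backs; the gripper's body (75 mm by 188 mm) begins 65 mm behind the grasp point.
Start: joints at [1.098, 0.259, 1.535, -0, 1.348, -0.203], TCP at [0.147, 0.53, 0.241] pointing down, gripper open.
Joint ranges: [-3.14, 3.14], [-0.91, 2.08], [0.19, 2.58], [-1.22, 4.36], [0.22, 2.71], [-3.12, 3.12]. Speed limits (rad/s): [2.57, 2.57, 3.14, 3.14, 3.14, 3.14].

## Interface

Orientations are given as a unit quaternion [x, y, z, w].
In Python, from rig import * gives the robot as it stands. The module is installed in compiled form; this text tells all that it offers. Calls block until the motion is done:
- move_pose(position, orientation): joint-space move of the TCP to a pose.
- servo_line(position, feed=0.15, orientation=None, contact_N=None): straight line of the TCP; orientation=None keeps the orientation; feed is the mean speed in m/s. With contact_N (N) it stops when the force on the tool has changed by that much, and returns True; else False.
- move_j(angles): joint-space move.
- open_gripper() and grab(): open the fingers fully, or close them until they stop; the grip force is fixed at half the most.
- wait(seconds).
- inverse_kinematics(position, orientation): joint angles nearest the present ones, or None.
- grab_frame(name): name is "scene" or "top"; returns a dict with "pixels" (480x640x3 uint8, red, green, blue), "camera_matrix" (3x3 intrinsics, pixels), "world_from_camera" (4x4, takes a point from camera to world coordinates). Camera axes: x right, y up, looking along -z (the intrinsics and any distortion apply to the point x, -y, -z); pixel columns grow to the right and rows downward; lengths in m; the calibration is good to about 2 mm. A picture is of the moment at which its call begins. There is no depth.
A pose or a line that the arm cannot do raises MotionError and nothing moves.
- hand_in(): hands the job in; it is judged then, once.
Trained networks look in a picture, given as the dict that the camera call returned (one of the last four; its "shot" number tells which), for a name from the list of things; names that differ only in an ending like _2 or _b are one class to them, and where a whole thing is asked for, a point or a joint stands for the part that bears it (a point fixed in the world has none). Each returns a list of dicts, best first, with "conf" (0 to 1); they miss things now and then, are a little off and sometimes report something else, mostly with a low value. They report only what shows in the picture. A call takes as long as a camera call.
- outline_of(picture, label): "pixels" (480x640 bool, what is visible of it) and "centre" ([column, row] in pixels, amid what is visible of it).
Readings, each from a call of its own:
- get_clock(): time.
- get_joint_pos(): joint angles.
- get_qvel(): joint speeds.
- get_joint_efforts(): joint torques, N m.
- get_ee_pos(): TCP position.
- get_eef_rot(): TCP orientation.
- get_contact_force(): force on the tool from outside, world axes, zero at the start.
- get_torque(): the same for the moment, N m.
- get_grip_width(): finger opening in m.
- get_gripper_force(): force on a finger pad.
Only numpy, scipy, OpenCV 4.12 (cv2) and the standard library are available. Lean on these libraries where they do the work, as an engineer would, in place of code of your own. Each camera call takes 0.05 s, during which the arm holds its last target. There are 200 camera calls.

## Task

The squeeze bottle has fallen over: stand it upright on the bottle stand, between the wooden V and the plunger's nose, and let go of it. Then push the stand's spring plunger fully in and, while keeping it in, slide the keeper all the way across by its upright post, so that the plunger stays trapped and the bottle is shut in when you let go.

Things in the scene. Friction and masses are not known exactly. Their poses are not given: they have to be found in the camera images.
- bottle_middle (a point): Middle of the body of the tan squeeze bottle with pointed red spout, lying on its side at the start with the spout away from the robot (within 25 degrees). Round body 52 mm across, 110 long; spout 28 mm wide at its root; 151 mm overall, 0.1 to 0.2 kg. Point on the axis, 55 mm from the flat foot (26 mm above the bench while lying); z axis from foot to spout.
- bottle: The same squeeze bottle; origin at the centre of its foot, z axis from foot to spout.
- bottle_stand: Fixed bottle stand 245 mm long: aluminium base 10 mm thick, steel push plate at the near end, grey housing (x 40 to 100 mm, 50 wide, top at 62), wooden V at the far end. Origin on the bench below the lug's middle, in the plane of the push plate's front when out. x: the way the plunger is pushed; y: left, the way the keeper slides; z up. All offsets and heights in mm are in this frame.
- seat (a point): Where the bottle's foot belongs: top of the base, x = 166, y = 0, z = 10; axes as the stand's. A bottle exactly here fits the wooden V, which opens to the plunger (boards at 45 degrees, tops at z = 50, reaching y = -36 to 36). With the plunger out the bottle may be set down up to 20 mm short of it: the nose then pushes it into the V.
- plunger_nose (a point): Centre of the plunger nose's end face, a rubber pad 34 mm wide, z = 15 to 41, that points at the V; moves with the plunger. 51 mm short of the seat point when out, 31 mm when trapped, 27 mm fully in (so it is pushed against a bottle of 26 mm radius without squeezing it).
- plunger_face (a point): Centre of the front of the steel push plate that faces the robot: upright, y = -35 to 70, z = 56 to 90, 10 thick; moves with the plunger. Below it at y = 0 hangs a flush lug 16 wide, down to z = 16. The plate overhangs the keeper: an upright finger with its tip at z = 35 to 45 pushes the plate while passing above the keeper's block.
- plunger (a joint): Travel of the plunger in m along the stand's +x: 0 out, 0.024 fully in. Spring force about 5 N out, 12 N fully in; it springs back when let go unless trapped. The keeper can cross only while this is above 0.020; trapped, the lug rests on the keeper at 0.020.
- keeper_post (a point): Pushed (-y) face of the dark steel keeper's upright thumb post, 6 mm below its top. The post is 12 wide, x = -2 to 20, top at z = 52, pushed face at y = 40 when open; left of the lug, below the push plate. The keeper also has a low stop block (34 wide, top at z = 26) right of the lug. A finger that holds the plunger in and moves along the plate to +y carries the post along with its flank.
- keeper (a joint): Travel of the keeper in m along the stand's +y: near 0 open (lug free), 0.026 fully across, with its stop block in front of the plunger's lug. It slides with about 1.5 N of friction and stays where it is left.

How it is judged:
On the way, in this order (a step that is already met when the one before it is completed fails the run):
1. the bottle stands upright at the seat of the stand, let go, with the plunger still out (angle between bottle_middle's own z axis and vertical below 0.15 rad and z of bottle_middle in the frame of seat between 0.048 and 0.062 m and y of bottle_middle in the frame of seat between -0.02 and 0.02 m and x of bottle_middle in the frame of seat between -0.03 and 0.01 m and contact force between the fingers and bottle below 0.1 N and value of joint plunger below 0.01 m), for 0.2 s.
2. the plunger is pushed in past the keeper (value of joint plunger above 0.0195 m), for 0.1 s.
At the end, for the whole second after the job is handed in: The bottle stands upright (within 0.15 rad) and at rest on the stand's base in the V (its middle 48 to 62 mm above the seat, within 15 mm sideways, at most 14 mm short of and 10 mm beyond the seat point); the plunger stays in (over 17 mm) and the keeper is across (over 18 mm of its 26 mm) (angle between bottle_middle's own z axis and vertical below 0.15 rad and z of bottle_middle in the frame of seat between 0.048 and 0.062 m and y of bottle_middle in the frame of seat between -0.015 and 0.015 m and x of bottle_middle in the frame of seat between -0.014 and 0.01 m and value of joint plunger above 0.017 m and value of joint keeper above 0.018 m and linear speed of bottle below 0.02 m/s); the robot touches nothing.
It also fails if it takes over 61 s, if anything falls off the work surface, if the arm or the gripper's body presses on something with over 40 N, if the wrist force passes 120 N, or if a joint passes its speed limit or range.

## Working session

There is one attempt and no reset: what is moved stays moved. The work goes in short steps, each a Python script; the robot and the scene stay as the last script left them, time stands still between calls to the robot, and variables do not carry over. Pictures are saved under pics/ and viewed, at most 10 in all, crops included, and the job is handed in when it is done.

```bash
mkdir -p pics; cat > h.py <<'E'
from rig import *
import numpy as np, cv2
def ray(p,uv):
    K=p["camera_matrix"];T=p["world_from_camera"]
    d=np.linalg.inv(K)@np.array([uv[0],uv[1],1.0]); d=T[:3,:3]@np.array([d[0],-d[1],-d[2]])
    return T[:3,3],d
def at(p,uv,z):
    o,d=ray(p,uv); return o+d*(z-o[2])/d[2]
def proj(p,X):
    T=p["world_from_camera"]; c=T[:3,:3].T@(np.array(X)-T[:3,3]); u=p["camera_matrix"]@np.array([c[0],-c[1],-c[2]]); return u[:2]/u[2]
def save(p,n): cv2.imwrite(f"pics/{n}.png",p["pixels"][:,:,::-1])
E
python3 - <<'E'
from h import *
for n in("top","scene"):
    p=grab_frame(n);save(p,n+"0");print(n,p["world_from_camera"].round(3).tolist(),p["camera_matrix"].round(1).tolist(),[k for k in p])
    for l in("bottle","bottle_stand","plunger_face","plunger_nose","keeper_post"):
        for r in outline_of(p,l)[:2]:
            m=r["pixels"];ys,xs=np.where(m)
            print(l,round(r["conf"],2),np.round(r["centre"],1),m.sum(),xs.min(),xs.max(),ys.min(),ys.max(),cv2.minAreaRect(np.stack([xs,ys],1).astype(np.float32)))
print(get_clock(),get_eef_rot())
E
```

```text
top [[-0.012, 0.989, -0.147, 0.413], [-1.0, -0.012, 0.003, 0.187], [0.002, 0.147, 0.989, 0.915], [0.0, 0.0, 0.0, 1.0]] [[558.5, 0.0, 318.4], [0.0, 558.5, 249.7], [0.0, 0.0, 1.0]] ['pixels', 'camera_matrix', 'world_from_camera', 'shot']
bottle 0.78 [225.9 273.1] 2466 205 244 218 311 ((227.35340881347656, 264.07080078125), (33.108055114746094, 93.40151977539062), 9.211027145385742)
bottle_stand 0.66 [391.9 262.7] 10561 344 437 171 321 ((387.69482421875, 245.81207275390625), (147.80332946777344, 90.78424835205078), 86.633544921875)
plunger_face 0.63 [399.8 296.6] 808 360 431 230 304 ((391.97662353515625, 267.4642333984375), (72.67168426513672, 71.21977996826172), 83.41805267333984)
plunger_face 0.33 [385.9 292. ] 436 365 427 287 307 ((396.23968505859375, 296.5741271972656), (18.4387149810791, 62.186622619628906), 86.633544921875)
plunger_nose 0.87 [400.4 297.8] 832 361 432 231 304 ((396.5, 267.5), (73.0, 71.0), 90.0)
plunger_nose 0.25 [390.2 261.3] 10472 344 436 171 321 ((387.5207214355469, 245.8517303466797), (147.62716674804688, 89.37491607666016), 86.633544921875)
keeper_post 0.96 [3
[... 653 characters left out ...]
), 73.61045837402344)
bottle_stand 0.98 [362.6 297.7] 9645 284 450 244 360 ((360.8933410644531, 283.53155517578125), (107.44631958007812, 146.97962951660156), 51.709835052490234)
plunger_face 0.6 [328.4 290.5] 1279 302 393 261 324 ((341.4547424316406, 298.10418701171875), (93.85271453857422, 53.36854934692383), 14.972875595092773)
plunger_nose 0.86 [330.8 292.6] 1270 302 393 261 323 ((341.7957458496094, 297.8291015625), (94.36943817138672, 52.66086196899414), 14.972877502441406)
keeper_post 0.93 [328.1 322.1] 960 306 361 287 341 ((330.6376647949219, 315.607177734375), (68.76629638671875, 19.294483184814453), 40.50285339355469)
0.6 [1.34485767e-01 9.90915525e-01 1.13695667e-05 1.05379718e-05]
```

View pics/top0.png

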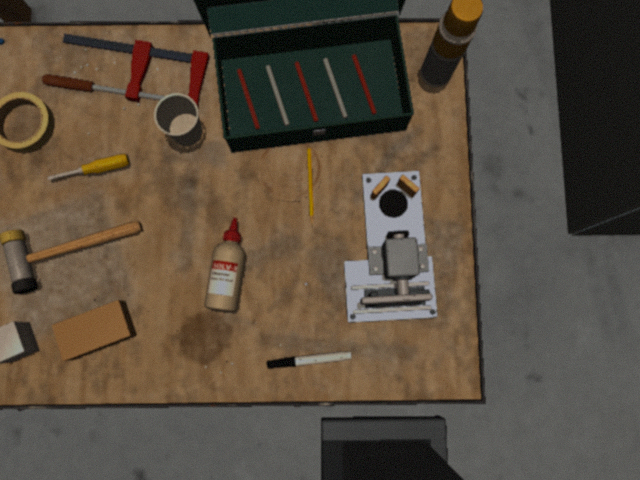

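View pics/scene0.png

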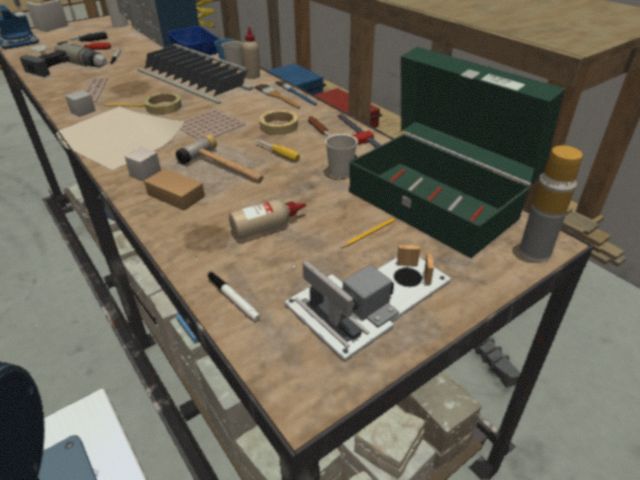

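The top view shows the bottle at about (226,265) with its spout up and slightly right. The stand is at about (390,245), with its V and seat disc at (393,203) and its push plate at (397,298). The scene view agrees. Next I'll enlarge the stand to pick its corners.

```bash
python3 - <<'E'
from h import *
p=grab_frame("top")
c=p["pixels"][165:330,335:445]
c=cv2.resize(c,None,fx=3.6,fy=3.6,interpolation=cv2.INTER_CUBIC)
s=grab_frame("scene");d=s["pixels"][235:365,275:460]
d=cv2.resize(d,(390,594*130*390//185//594),interpolation=cv2.INTER_CUBIC)
im=np.zeros((594,796,3),np.uint8);im[:c.shape[0],:c.shape[1]]=c;im[:d.shape[0],400:790]=d
cv2.imwrite("pics/c1.png",im[:,:,::-1])
# bottle
r=outline_of(p,"bottle")[0]["pixels"];ys,xs=np.where(r)
P=np.array([at(p,(x,y),.026)[:2] for x,y in zip(xs,ys)])
m=P.mean(0);w,v=np.linalg.eigh(np.cov((P-m).T));a=v[:,1]*np.sign(v[0,1]);t=(P-m)@a;n=(P-m)@[-a[1],a[0]]
print("bottle",m,a,t.min(),t.max(),n.min(),n.max(),np.arctan2(a[1],a[0]))
for q in [(393,203)]:print(at(p,q,.01))
E
```

```text
bottle [0.51250372 0.33339608] [ 0.98891664 -0.14847183] -0.06163485113181558 0.0896734179430061 -0.02660084569166504 0.026618375161217435 -0.14902279552357475
[0.62492705 0.05952519 0.01      ]
```

View pics/c1.png

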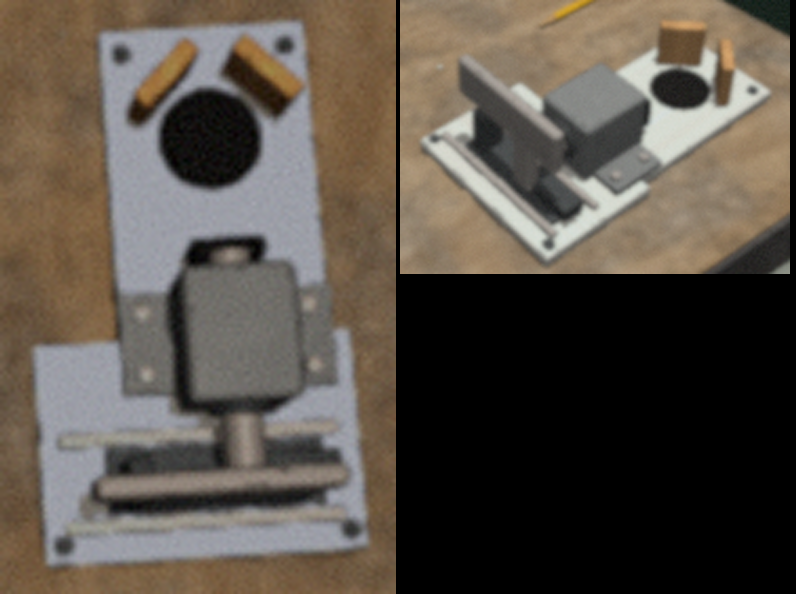

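The crop shows the stand corners clearly: far edge (98,32)–(301,22), near edge (45,565)–(368,546), and seat disc (211,138). Next I'll fit the stand pose and check reach for a grasp tilted 30°. That tilt keeps the gripper body above the housing once the bottle is upright.

```bash
cat >> h.py <<'E'
from scipy.spatial.transform import Rotation as R
def tool(zdir,ydir):
    z=np.array(zdir,float);z/=np.linalg.norm(z);y=np.array(ydir,float);y-=z*(y@z);y/=np.linalg.norm(y)
    return R.from_matrix(np.stack([np.cross(y,z),y,z],1)).as_quat()
E
python3 - <<'E'
from h import *
p=grab_frame("top")
f=lambda c,z=.01:at(p,(335+(c[0]+.5)/3.6-.5,165+(c[1]+.5)/3.6-.5),z)[:2]
def d(a,b,o=0,z=.01):
    v=f(b,z)-f(a,z);return round(np.degrees(np.arctan2(v[1],v[0]))+o,2),round(np.linalg.norm(v)*1e3,1)
print("far",d((301,22),(98,32),-90),"near",d((368,546),(45,565),-90),"L",d((118,290),(98,32)),"L2",d((45,565),(33,347)),"R",d((327,290),(301,22)),"R2",d((368,546),(350,330)))
print("plate",d((346,475),(99,488),-90,.09), "plate ends",f((346,475),.09),f((99,488),.09))
print("seat",f((211,138)),"farmid",(f((301,22))+f((98,32)))/2,"nearcorners",f((45,565)),f((368,546)))
yb=-.149;a=np.array([np.cos(yb),np.sin(yb),0]);side=np.array([-a[1],a[0],0]);up=np.array([0,0,1.])
G=np.array([.506,.334,.027])+.012*a
S=np.array([*f((211,138)),.01])
for tilt in(20,30,40):
    c,s=np.cos(np.radians(tilt)),np.sin(np.radians(tilt))
    z=-c*up-s*a
    for sg in(1,-1):
        q=tool(z,sg*side);r=[inverse_kinematics(G-.003*z+h*up,q) for h in(0,.12)]
        o=[tilt,sg,[None if x is None else np.round(x,2).tolist() for x in r]]
        for yw in(-60,-30,0,30,60):
            e=np.array([np.cos(np.radians(yw)),np.sin(np.radians(yw)),0]);z2=c*e-s*up
            q2=tool(z2,sg*np.array([-e[1],e[0],0]));x=[inverse_kinematics(S+up*(.067+h)-.003*z2,q2) for h in(0,.1)]
            o.append((yw,[None if k is None else np.round(k,2).tolist() for k in x]))
        print(o)
E
```

```text
far (np.float64(2.23), np.float64(94.6)) near (np.float64(2.63), np.float64(144.7)) L (np.float64(2.93), np.float64(121.5)) L2 (np.float64(2.03), np.float64(98.2)) R (np.float64(3.16), np.float64(126.4)) R2 (np.float64(2.3), np.float64(97.6))
plate (np.float64(2.3), np.float64(101.4)) plate ends [0.46428163 0.01968127] [0.46021248 0.12101014]
seat [0.62496924 0.05910892] farmid [0.67781959 0.06273383] nearcorners [0.43077313 0.13949363] [ 0.43741611 -0.00509788]
[20, 1, [[0.3, 0.74, 1.35, 0.15, 1.37, -1.17], [0.3, 0.62, 1.25, 0.15, 1.59, -1.14]], (-60, [None, None]), (-30, [[0.3, 0.72, 2.19, 4.05, 1.07, 1.37], [0.3, 0.47, 2.17, 4.19, 0.92, 1.11]]), (0, [[-0.18, 0.73, 2.44, 2.97, 1.25, 1.56], [-0.18, 0.38, 2.42, 2.93, 0.89, 1.65]]), (30, [[-0.61, 0.71, 2.31, 1.96, 1.17, 1.69], [-0.61, 0.42, 2.29, 1.82, 1.08, 2.01]]), (60, [[-0.67, 0.77, 1.93, 1.29, 1.32, 2.03], [-0.67, 0.57, 1.92, 1.24, 1.38, 2.23]])]
[20, -1, [[0.3, 0.74, 1.35, 0.15, 1.37, 1.97], [0.3, 0.62, 1.25, 0.15, 1.59, 2.0]], (-60, [None, None]), (-30, [[0.3, 0.72, 2.19, 4.05, 1.07, -1.77], [0.3, 0.47, 2.17, 4.19, 0.92, -2.03]
[... 1245 characters left out ...]
.48, 1.71, -1.04, 1.06, 0.41]]), (-30, [None, None]), (0, [[-0.15, 0.42, 2.28, 2.87, 0.43, 1.72], None]), (30, [[-0.47, 0.45, 2.19, 1.66, 0.7, 2.25], [-0.47, 0.23, 2.11, 1.32, 0.72, 2.7]]), (60, [[-0.55, 0.57, 1.89, 1.07, 1.06, 2.37], [-0.55, 0.41, 1.83, 0.98, 1.18, 2.58]])]
[40, -1, [[0.25, 0.95, 1.08, 0.25, 1.77, 1.93], [0.25, 0.83, 1.01, 0.27, 1.95, 1.98]], (-60, [[0.34, 0.63, 1.76, -1.15, 0.97, -2.52], [0.34, 0.48, 1.71, -1.04, 1.06, -2.74]]), (-30, [None, None]), (0, [[-0.15, 0.42, 2.28, 2.87, 0.43, -1.42], None]), (30, [[-0.47, 0.45, 2.19, 1.66, 0.7, -0.89], [-0.47, 0.23, 2.11, 1.32, 0.72, -0.44]]), (60, [[-0.55, 0.57, 1.89, 1.07, 1.06, -0.77], [-0.55, 0.41, 1.83, 0.98, 1.18, -0.56]])]
```

```bash
cat >> h.py <<'E'
up=np.array([0,0,1.])
yb=-.149;a=np.array([np.cos(yb),np.sin(yb),0]);side=np.array([-a[1],a[0],0])
G=np.array([.506,.334,.028])+.017*a
ys=np.radians(2.5);X=np.array([np.cos(ys),np.sin(ys),0]);Y=np.array([-X[1],X[0],0])
S=np.array([.625,.0591,.01]);O=S-.166*X;O[2]=0
c,s=np.cos(np.radians(30)),.5
z1=-c*up-s*a;q1=tool(z1,-side)
e=np.array([.5,np.sqrt(.75),0]);z2=c*e-s*up;q2=tool(z2,-np.array([-e[1],e[0],0]))
P1=G-.003*z1
P2=S-.009*X+up*.074-.003*z2
E
python3 - <<'E'
from h import *
print([inverse_kinematics(P2+h*up,q2).round(2) for h in(0,.12)])
move_pose(P1+.12*up,q1); servo_line(P1,feed=.12,contact_N=15); print(get_ee_pos()-P1)
grab(); print("w",get_grip_width(),get_gripper_force())
servo_line(P1+.2*up,feed=.15); print(get_grip_width(),get_clock())
move_pose(P2+.12*up,q2); print(get_ee_pos()-P2,get_grip_width(),get_clock())
p=grab_frame("scene");t=grab_frame("top")
save(p,"s2");im=np.hstack([p["pixels"][60:380,200:560],t["pixels"][60:380,200:560]]);cv2.imwrite("pics/m2.png",im[:,:,::-1])
for k in(p,t):
  for r in outline_of(k,"bottle")[:1]:
    print(r["conf"],r["centre"],"pred foot/tip",proj(k,S-.009*X+.12*up),proj(k,S-.009*X+.271*up))
E
```

```text
[array([-0.63,  0.64,  1.94,  1.19,  1.19, -0.96]), array([-0.63,  0.42,  1.88,  1.11,  1.3 , -0.7 ])]
[0.00058342 0.000235   0.00085845]
w 0.049823051531003464 29.990897057577968
0.0497841684142723 6.075
[5.21909136e-05 2.74028431e-04 1.20075944e-01] 0.050085278830198254 8.3833
0.68 [410.2, 216.9] pred foot/tip [410.5285172  220.83990754] [422.19626902 129.24928354]
0.58 [413.2, 172.0] pred foot/tip [404.8844128 189.9052405] [424.75899287 157.40002642]
```

View pics/m2.png

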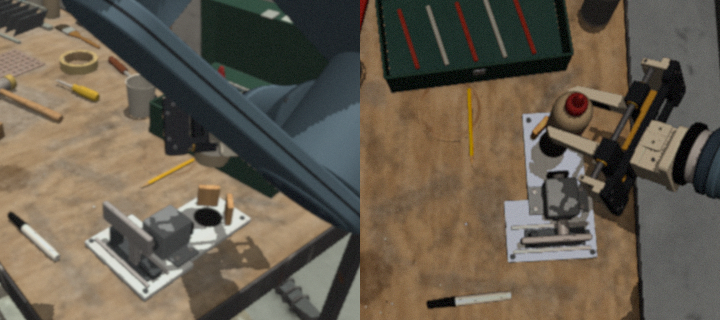

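The bottle is held upright over the stand, with the red spout at about (417,163) in the top frame. I'll check it more closely against the prediction before lowering.

```bash
python3 - <<'E'
from h import *
t=grab_frame("top");u0,v0=370,120
c=cv2.resize(t["pixels"][v0:v0+110,u0:u0+110],None,fx=5,fy=5,interpolation=cv2.INTER_CUBIC)
B=S-.009*X+.12*up
for h,col in((.151,(0,255,0)),(.11,(0,255,255)),(.055,(0,0,255))):
    for th in np.linspace(0,6.28,40):
        rr=.026 if h<.12 else .002
        q=(proj(t,B+h*up+rr*np.array([np.cos(th),np.sin(th),0]))-[u0,v0])*5+2
        cv2.circle(c,tuple(int(k) for k in q),1,col,-1)
cv2.imwrite("pics/c3.png",c[:,:,::-1])
px=t["pixels"].astype(int);red=(px[:,:,0]>90)&(px[:,:,1]<60)&(px[:,:,2]<60);red[:150]=0;red[200:]=0;red[:,:385]=0;red[:,450:]=0
y,x=np.where(red);print(len(x),x.min(),x.max(),y.min(),y.max(),x.mean(),y.mean(), [proj(t,B+h*up).round(1) for h in(.11,.13,.151)],get_torque())
E
```

```text
133 407 427 153 171 417.21804511278197 162.93233082706766 [array([418.5, 167.6]), array([421.5, 162.8]), array([424.8, 157.4])] [-0.65207518  0.40451237  0.01035474]
```

View pics/c3.png

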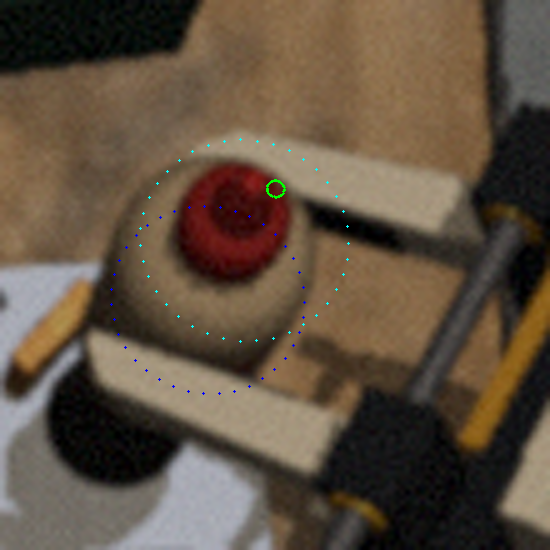

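```bash
python3 - <<'E'
from h import *
t=grab_frame("top");p0=get_ee_pos();Rm=R.from_quat(get_eef_rot()).as_matrix();print(Rm.round(3).tolist())
f=lambda X_:((proj(t,X_)-[370,120])*5+2).round().astype(int).tolist()
for sx in(-1,1):
  for w in(.025,.0425): print(sx,w,[f(p0+Rm@np.array([dx,sx*w,.022])) for dx in(-.0075,.0075)])
print("side up at pads",f(p0+Rm@[0,0,.003]))
w=get_contact_force();m=get_torque();print(w,m)
E
```

```text
[[0.25, 0.866, 0.433], [0.433, -0.5, 0.75], [0.866, 0.0, -0.5]]
-1 0.025 [[123, 353], [105, 327]]
-1 0.0425 [[92, 409], [73, 384]]
1 0.025 [[211, 196], [194, 167]]
1 0.0425 [[241, 141], [225, 112]]
side up at pads [219, 280]
[-0.85048315  0.46071249 -0.47853278] [-0.6110492   0.41799317  0.04558193]
```

Part of the offset, about 3 mm, also shows at the fingertips, so that part is calibration. The bottle itself is nearly upright. I'll average the seat position with the scene camera, then lower until contact and release.

```bash
python3 - <<'E'
from h import *
p=grab_frame("scene")
s2=at(p,(275+280.5*185/390-.5,235+88.5*185/390-.5),.01);print("seat scene",s2,S)
d=(s2-S)/2 if np.linalg.norm(s2-S)<.012 else 0*S
d[2]=0
P=P2+d
servo_line(P+.02*up,feed=.1); r=servo_line(P-.006*up,feed=.02,contact_N=4); print(r,get_ee_pos()-P2,get_contact_force())
wait(.2);open_gripper();wait(.5)
servo_line(get_ee_pos()-.11*z2,feed=.15); print(get_clock())
t=grab_frame("top");p=grab_frame("scene")
a1=cv2.resize(t["pixels"][165:330,335:445],None,fx=3.4,fy=3.4,interpolation=cv2.INTER_CUBIC)
a2=cv2.resize(p["pixels"][180:370,280:470],(420,420),interpolation=cv2.INTER_CUBIC)
im=np.zeros((562,796,3),np.uint8);im[:a1.shape[0],:a1.shape[1]]=a1;im[:420,375:795]=a2;cv2.imwrite("pics/c4.png",im[:,:,::-1])
E
```

```text
seat scene [0.62601627 0.05853753 0.01      ] [0.625  0.0591 0.01  ]
True [ 0.0005368  -0.00016428 -0.00254921] [-1.01103473 -0.89601599  4.56365641]
13.3583
```

View pics/c4.png

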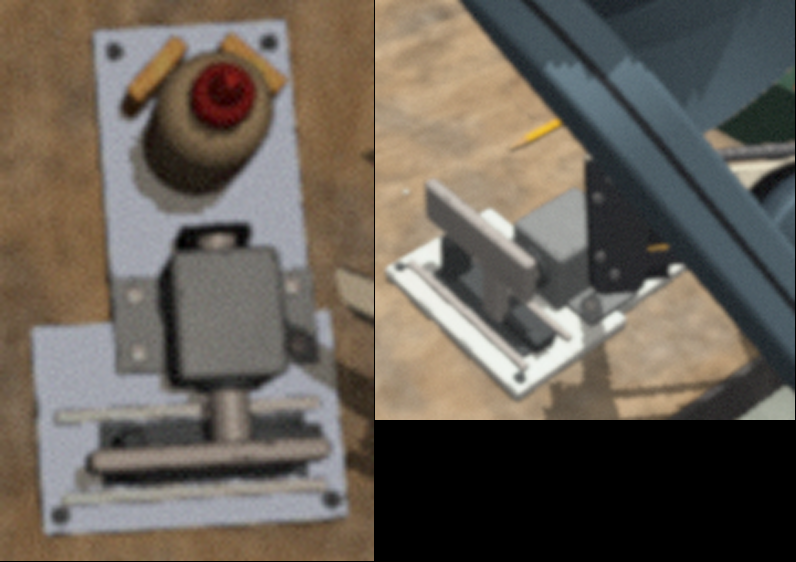

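The bottle stands upright on the seat disc in front of the V, and the plunger is out. Now I'll push the plunger and slide the keeper.

```bash
python3 - <<'E'
from h import *
servo_line(get_ee_pos()+.15*up,feed=.25); grab()
j=get_joint_pos();best=None
F=lambda x,y,z:O+x*X+y*Y+z*up
Q=min((q for q in(tool(-up,Y),tool(-up,-Y)) if inverse_kinematics(F(-.045,.015,.2),q) is not None),key=lambda q:abs(inverse_kinematics(F(-.045,.015,.2),q)[5]))
print(inverse_kinematics(F(-.045,.015,.2),Q))
move_pose(F(-.045,.015,.2),Q); servo_line(F(-.045,.015,.062),feed=.15,contact_N=10)
L=lambda:np.round([(get_ee_pos()-O)@X,(get_ee_pos()-O)@Y,get_ee_pos()[2]],4)
print(L(),get_grip_width(),get_clock())
r=servo_line(F(-.002,.015,.062),feed=.05,contact_N=3);print("touch",r,L(),get_contact_force())
r=servo_line(F(.032,.015,.062),feed=.03,contact_N=18);print("in",r,L(),get_contact_force(),get_clock())
t=grab_frame("top");save(t,"t5")
E
```

```text
[-1.12257732e-01  5.34642049e-02  1.88824172e+00 -4.44089210e-16
  1.19988673e+00  1.41490536e+00]
[-0.0444  0.0148  0.0625] 0.0003435202412179018 18.4833
touch True [-0.0091  0.015   0.0616] [-5.06114615 -0.96778595  3.04459404]
in True [0.0107 0.0155 0.0604] [-11.30766847  -1.46763968   7.39255764] 20.1
```

```bash
cat >> h.py <<'E'
F=lambda x,y,z:O+x*X+y*Y+z*up
L=lambda:np.round([(get_ee_pos()-O)@X,(get_ee_pos()-O)@Y,get_ee_pos()[2]],4)
E
python3 - <<'E'
from h import *
for x in(.014,.017,.020,.023):
    l=L()
    r=servo_line(F(x,.015,.062),feed=.03,contact_N=25);wait(.1);l2=L();f=get_contact_force();print(r,x,l2,f.round(1))
    if -f@X>20 or r:break
print(get_clock())
t=grab_frame("top");p=grab_frame("scene")
a1=cv2.resize(t["pixels"][165:330,335:445],None,fx=3.4,fy=3.4,interpolation=cv2.INTER_CUBIC)
a2=cv2.resize(p["pixels"][180:370,280:470],(420,420),interpolation=cv2.INTER_CUBIC)
im=np.zeros((562,796,3),np.uint8);im[:a1.shape[0],:a1.shape[1]]=a1;im[:420,375:795]=a2;cv2.imwrite("pics/c6.png",im[:,:,::-1])
E
```

```text
False 0.014 [0.0096 0.0155 0.0606] [-10.6  -0.9   1.7]
False 0.017 [0.0124 0.0155 0.0606] [-10.5  -1.2   2.8]
False 0.02 [0.0136 0.0155 0.0606] [-17.3  -2.3   8.1]
False 0.023 [0.0138 0.0156 0.0605] [-25.6  -3.3  16. ]
21.55
```

View pics/c6.png

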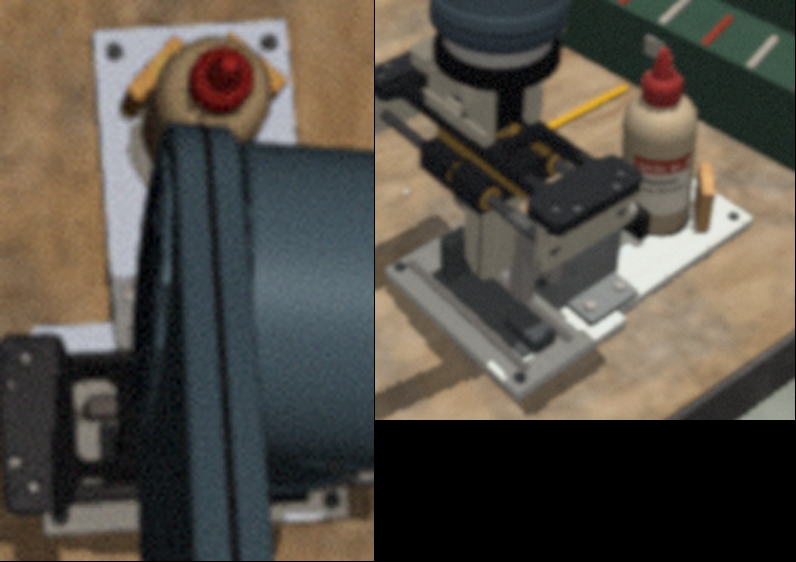

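The plunger is fully in and the bottle is upright and seated in the V. Now I'll slide along the plate to +y.

```bash
python3 - <<'E'
from h import *
servo_line(F(.021,.015,.062),feed=.03)
for y in(.023,.030,.037,.044,.048,.052,.055,.058):
    r=servo_line(F(.021,y,.062),feed=.04,contact_N=30);wait(.05);f=get_contact_force();print(r,y,L(),(f@X).round(1),(f@Y).round(1),f[2].round(1))
    if r or -f@Y>22:break
print(get_clock())
E
```

```text
False 0.023 [0.0136 0.0223 0.0599] -17.0 -8.0 3.6
False 0.03 [0.0135 0.0288 0.0597] -17.5 -10.0 1.8
False 0.037 [0.0135 0.0357 0.0596] -17.6 -11.1 2.1
False 0.044 [0.0135 0.0427 0.0595] -16.9 -10.8 1.9
False 0.048 [0.0135 0.0466 0.0595] -16.3 -10.5 0.1
False 0.052 [0.0135 0.0499 0.0595] -16.4 -12.9 0.3
False 0.055 [0.0135 0.0503 0.0594] -17.3 -24.8 -0.1
24.325
```

The keeper hit its end stop at about 26–28 mm of travel. I'll ease off, back away and check.

```bash
python3 - <<'E'
from h import *
servo_line(F(.021,.0505,.062),feed=.04)
servo_line(F(-.05,.0485,.062),feed=.06);print(L(),get_contact_force().round(1))
servo_line(F(-.05,.0485,.25),feed=.2);move_j([1.098,0.259,1.535,0,1.348,-0.203]);wait(.3);print(get_clock())
t=grab_frame("top");p=grab_frame("scene")
a1=cv2.resize(t["pixels"][165:330,335:445],None,fx=3.4,fy=3.4,interpolation=cv2.INTER_CUBIC)
a2=cv2.resize(p["pixels"][180:370,280:470],(420,420),interpolation=cv2.INTER_CUBIC)
im=np.zeros((562,796,3),np.uint8);im[:a1.shape[0],:a1.shape[1]]=a1;im[:420,375:795]=a2;cv2.imwrite("pics/c7.png",im[:,:,::-1])
E
```

```text
[-0.0495  0.0485  0.0621] [-0.3 -0.5 -0.1]
29.1417
```

View pics/c7.png

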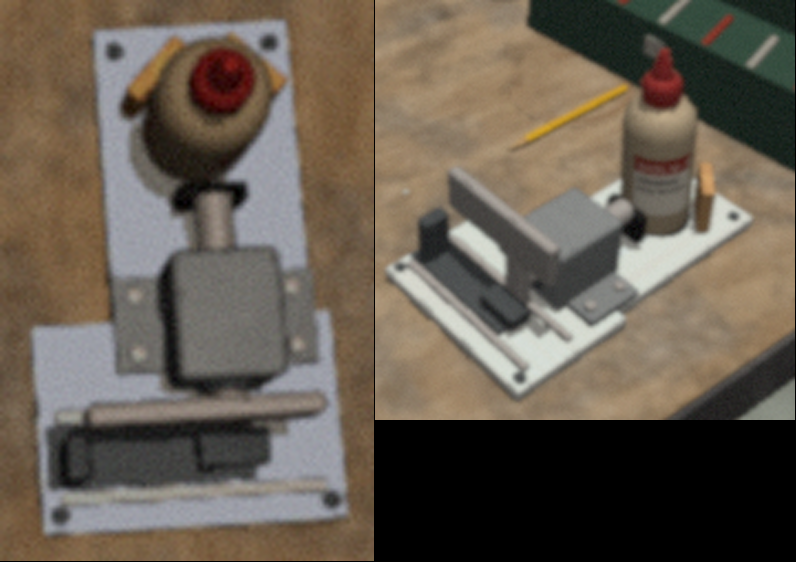

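The plunger is trapped with its plate at about (205,408). The keeper is across, its stop block at (235,445) in front of the lug, and the bottle is upright in the V.

```bash
python3 -c "
from rig import *
print(hand_in())"
```

```text
the job is handed in; nothing more can be done
None
```

The job is handed in: in the last pictures the bottle stood upright in the V, with the plunger trapped and the keeper across; the clock read about 29 s, and no verdict was returned.

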